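Free the sprung bayonet cap of the fume filter pot

ROBOT

A 6-joint arm with a two-finger parallel gripper is mounted at the origin on the work surface. World frame = base frame: x ahead of the robot, y to its left, z up, the work surface at z = 0. Lengths are in mm, angles in rad, forces in N, time in s.
With the tool pointing down it reaches from about 300 to 775 mm from the base axis. Payload 14.6 kg.
Tool frame: the origin (TCP) lies on the centre line of the jaws, within the pads' length; the fingertips stand 8 mm ahead of it and the grasp point (between the pads) lies 11 mm behind it; z points along the fingers, y is the line along which they close (so a half turn about z gives the same grasp; the last joint's range is limited). The gripper opens to 94 mm and grips with 3 to 60 N. Pads are 16 mm wide; open, the fingers measure 119 mm over their backs; the gripper's body (75 mm by 177 mm) begins 78 mm behind the grasp point.
Start: joints at [1.072, 0.3, 1.521, -0, 1.321, -0.067], TCP at [230.175, 499.509, 213.446] pointing down, gripper open.
Joint ranges: [-3.03, 3.03], [-0.79, 2.21], [0.23, 2.52], [-1.04, 4.18], [0, 3.07], [-2.55, 2.55]. Speed limits (rad/s): [2.22, 2.22, 2.57, 3.14, 3.14, 3.14].

INTERFACE

Orientations are given as [roll, pitch, yaw] about the fixed x, y, z axes, in that order (R = Rz(yaw) Ry(pitch) Rx(roll)).
In Python, from cell import manip gives the robot as it stands.
- The arm moves only by the tool jog_arm, never from a script. Its argument "rows" is one flat list of numbers, 7 for each row, row after row: the shift along the world's x, y, z in cm, then the turn, a rotation vector about the world's x, y, z in rad, then the closure, from 0 (fully open) to 1 (shut). In form: [dx, dy, dz, rx, ry, rz, fingers, dx, dy, dz, rx, ry, rz, fingers, ...]. A call has 1 to 20 rows; each row shifts and turns the commanded pose from where the row before left it; what a row does not reach is not made up. A row lasts 1/12 s, in which the tool goes at most 41.7 mm and 7.16 degrees, less where a joint would pass 70% of its speed; a pose out of reach is approached as far as the arm can. A call with a gripper value outside its range is refused whole. The fingers move at their own pace and stop on an object; "newtons" is the grip in N (left out, the last holds). Time passes only in rows, so rows that do not move let the fingers close. It gives the time, the measured TCP pose, the force, the opening and the grip force at its end, in the units of the state.
- manip.read_state(): the state, without advancing time (a new reading comes with each control period).
- manip.camera(name): name is "scene" or "side" or "wrist"; returns (picture, depth): 480x640x3 uint8, blue, green, red; 480x640 float32, mm along the optical axis (not along the pixel's ray), 0 where there is no reading.
- manip.camera_model(name): a dict with "K" (3x3 intrinsics, pixels), "R" (3x3) and "t" (3): a world point X has camera coordinates R X + t. Camera axes: x right, y down, z forward; pixel columns grow to the right and rows downward; lengths in mm; the calibration is good to about 2 mm. The wrist camera is an equidistant fisheye: a pixel r from the principal point sees the ray r / f radians off the axis. A picture is of the moment at which its call begins: read the wrist's pose just before it. camera_model takes no time and is no camera call; for the wrist camera it gives the pose at the moment of the call.
- manip.sign_off(): hands the job in; it is judged then, once.
The state is a dict: "clock": time; "joints": joint angles; "qd": joint speeds; "effort": joint torques, N m; "eef_pos": TCP position; "eef_rot": TCP orientation; "wrist_force": force on the tool from outside, world axes, zero at the start; "moment": the same for the moment, N m; "finger_gap": finger opening in mm; "finger_force": force on a finger pad.
Only numpy, scipy, OpenCV 4.12 (cv2) and the standard library are available. Lean on these libraries where they do the work, as an engineer would, in place of code of your own. Each camera call takes 0.05 s, during which the arm holds its last target. There are 200 camera calls.

TASK

Open the fume extractor's filter pot for a filter change: push its black sprung cap down past the catch, twist it anticlockwise until it reaches its stop, lift it off and set it down upright in the steel parts tray, then let go. Never force the cap round: the collar sits in a soft rubber bush, so stop twisting as soon as you feel the stop. Set the cap down without dropping it, and leave the meter, bottle and screwdriver where they are.

Things in the scene. Friction and masses are not known exactly. Their poses are not given: they have to be found in the camera images.
- cap: Black plastic cap, grey grip bar, 150 g nominal. Origin: centre of its underside, z up out of its top. Plug 55 mm diameter, z 0 to 20 mm; flange 80 mm diameter, z 20 to 26 mm; on it an upright grip bar along the cap's x axis, 66 mm long, 14 mm thick (y), z 26 to 58 mm. Starts locked, underside 29 mm above pot, bar at any yaw.
- cap_grip (a point): In the cap's grip bar, on its axis, 8 mm below the bar's top; axes as the cap's. A spring pushes the cap up: 6 N as locked, 0.9 N more per mm. Over 4 mm down (10 N) clears the catch; at 8 mm (13 N) it bottoms hard. Held 5.5 to 7.5 mm down, it turns freely anticlockwise (from above) up to the end stop.
- cap_lugs (a point): On the cap's axis, 3 mm above its underside, mid height of three hidden lugs at the plug's foot (radius 34.5 mm, 6 mm tall). The twist from the start to the end stop is 36 to 84 degrees, differs each time and cannot be seen. Only at the stop or in the last 8 degrees before it can the cap rise: the spring lifts it to 5 mm above its locked height; 16 mm above it the lugs are clear.
- collar (a joint): Twist of the aluminium collar in its rubber bush, rad, 0 at rest, + anticlockwise from above. It gives like a spring of 2 N m per rad when the cap is forced against the stop or catch. 0.15 N m is plenty to feel the stop; beyond 0.18 rad (0.36 N m) the bush is damaged.
- unit: The fume filter unit: off-white box 180 x 180 mm, 90 mm high, fixed to the bench; origin at the centre of its underside, upright z. On its top stands the round aluminium collar, 88 mm outer diameter, 40 mm high, closed by the cap.
- pot (a point): On the collar's upright axis, at the foot of the collar = the unit's top face, 90 mm above the bench.
- tray: Open steel parts tray, 170 x 170 mm outside, 22 mm high, walls 4 mm; fixed to the bench; origin at the centre of its underside.
- tray_in (a point): Centre of the tray's inner floor, axes as the tray's.
- meter: Bystander: grey multimeter lying flat, 140 x 75 x 36 mm, origin at the centre of its underside.
- bottle: Bystander: upright clear bottle, 54 mm diameter, 150 mm tall, origin at the centre of its underside.
- driver: Bystander: screwdriver lying on the bench, 200 mm long, handle 26 mm thick; origin on the bench midway along it.
Things that resemble listed ones, but are neither listed nor needed, are in the scene too. Several things look just like the tray: the one meant starts farthest to the robot's left.

How it is judged (in metres and radians):
On the way, in this order (a step that is already met when the one before it is completed fails the run):
1. the cap is pushed down in the collar, past its catch (z of cap in the frame of pot below 0.0255 m and horizontal distance between cap and pot below 0.01 m), for 0.1 s.
2. the cap is turned free and lifted upright out of the collar (z of cap in the frame of pot above 0.046 m and angle between cap's own z axis and vertical below 0.5 rad), for 0.1 s.
At the end, for the whole second after the job is handed in: The cap stands upright (within 0.1 rad) at rest on the tray's inner floor (underside within 6 mm of it), its centre within 46 mm of the tray's centre along each of the tray's sides (x of cap in the frame of tray_in between -0.046 and 0.046 m and y of cap in the frame of tray_in between -0.046 and 0.046 m and z of cap in the frame of tray_in below 0.006 m and angle between cap's own z axis and vertical below 0.1 rad and linear speed of cap below 0.02 m/s); the robot touches nothing.
It fails at once if the collar was wrenched: twisted more than 0.18 rad in its rubber bush (value of joint collar above 0.18 rad or value of joint collar below -0.18 rad).
It fails at once if the cap was dropped into the tray (over 0.6 m/s on reaching its floor) (z of cap in the frame of tray_in below 0.015 m and horizontal distance between cap and tray_in below 0.1 m and linear speed of cap above 0.6 m/s).
It fails at once if the meter, the bottle or the screwdriver was moved by more than 30 mm (distance of any of meter, bottle, driver from where it was at the start of the episode above 0.03 m).
It also fails if it takes over 64 s, if anything falls off the work surface, if the arm or the gripper's body presses on something with over 40 N, if the wrist force passes 120 N, or if a joint passes its speed limit or range.

## Working session

There is one attempt and no reset: what is moved stays moved. The work goes in short steps, Python scripts to look and compute and a tool call to move; the robot and the scene stay as the last step left them, time stands still between calls to the robot, and variables do not carry over. Pictures are saved under pics/ and viewed, at most 10 in all, crops included, and the job is handed in when it is done.

Besides the shell and the picture viewer there is one more tool, called as name(argument=value, ...) on one line, values as JSON. jog_arm: Moves the arm, as the interface text tells. Its arguments: {"type":"object","properties":{"rows":{"type":"array"},"newtons":{"type":"number"}},"required":["rows"]}

```bash
mkdir -p pics; python3 - <<'E'
from cell import manip
import cv2,numpy as np
s=manip.read_state();print(s)
for n in ("scene","side"):
    p,d=manip.camera(n);cv2.imwrite(f"pics/{n}0.png",p);np.save(f"pics/{n}0.npy",d)
    m=manip.camera_model(n);print(n,m)
E
```

```text
{'clock': 0.0, 'joints': array([ 1.07241703e+00,  3.00476395e-01,  1.52155874e+00, -1.82015904e-05,
        1.32075243e+00, -6.65974650e-02]), 'qd': array([ 0.00084747, -0.00111338,  0.00028309, -0.0003118 ,  0.002374  ,
        0.00033734]), 'effort': array([-2.24111813e-03, -5.31809878e+01, -3.52736092e+01,  7.07219378e-02,
        2.44796398e-02, -6.85586610e-05]), 'eef_pos': array([230.05100752, 499.29142828, 212.89288596]), 'eef_rot': array([-3.14039922e+00, -6.19282200e-05,  2.70981530e+00]), 'wrist_force': array([-0.0124236 , -1.12781557,  0.0636064 ]), 'moment': array([-1.83396871e-02, -1.19316260e-02,  8.30941664e-05]), 'finger_force': 0.0, 'finger_gap': 94.108776173714}
scene {'K': array([[622.76374652,   0.        , 315.1416978 ],
       [  0.        , 622.76374652, 242.78256833],
       [  0.        ,   0.        ,   1.        ]]), 'R': array([[-0.35085719,  0.93641993,  0.00411749],
       [ 0.56186817,  0.21403389, -0.79905798],
       [-0.7491351 , -0.27804175, -0.60123988]]), 't': array([ 196.13342545, -226.44973037, 1537.83479881])}
side {'K': array([[462.88599581,   0.        , 315.89966613],
       [  0.        , 462.88599581, 235.70794358],
       [  0.        ,   0.        ,   1.        ]]), 'R': array([[ 0.77000561, -0.63780247, -0.01730206],
       [-0.43035264, -0.4991533 , -0.75209215],
       [ 0.47104985,  0.58656116, -0.65883082]]), 't': array([-398.04384071,  340.85573016,  584.37664885])}
```

View pics/scene0.png

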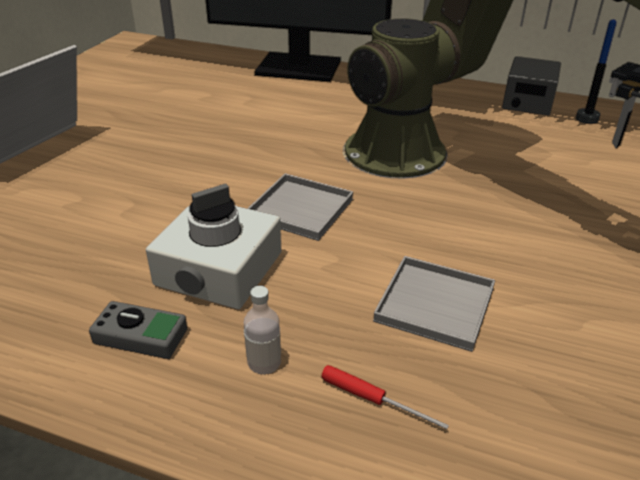

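View pics/side0.png

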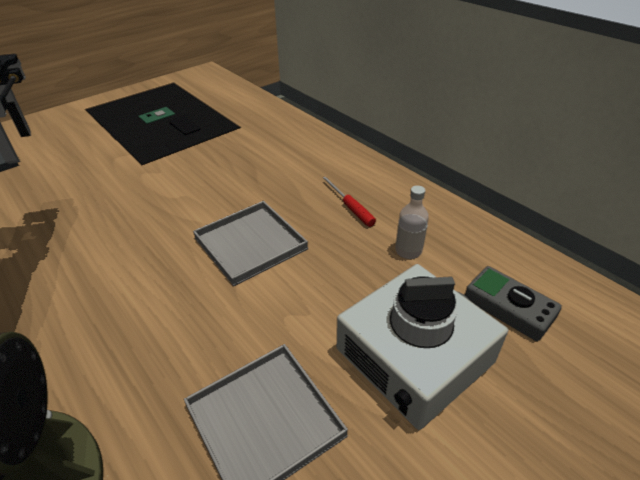

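The scene view shows the cap with its bar at (212,200) on the white unit. Two lookalike trays sit at (300,205) and (437,302), with the meter at (138,330), the bottle at (263,335) and the driver at (385,395). The side view shows the cap at (428,295) and the trays at (250,242) and (265,415). In the scene image +y points right, so (437,302) is the tray candidate. I'll measure it next.

```bash
cat >h.py <<'E'
import numpy as np,cv2
def cloud(d,m):
    v,u=np.mgrid[:480,:640]
    c=np.stack([(u-m["K"][0,2])/m["K"][0,0]*d,(v-m["K"][1,2])/m["K"][1,1]*d,d],-1)
    return (c-m["t"])@m["R"]
def onplane(u,v,z,m):
    r=m["R"].T@np.linalg.inv(m["K"])@np.array([u,v,1.]);o=-m["R"].T@m["t"]
    return o+r*(z-o[2])/r[2]
E
python3 - <<'E'
from cell import manip
import cv2,numpy as np
from h import *
for n,cap,trays in (("scene",(212,208),[(437,302),(300,205)]),("side",(428,300),[(250,242),(265,415)])):
    m=manip.camera_model(n);d=np.load(f"pics/{n}0.npy");P=cloud(d,m)
    img=cv2.imread(f"pics/{n}0.png")
    v,u=np.mgrid[:480,:640]; near=(np.hypot(u-cap[0],v-cap[1])<60)&(d>0)
    b=near&(P[...,2]>160)&(P[...,2]<190)
    q=P[b]; print(n,"bar n",len(q),"z max",np.percentile(q[:,2],[5,50,98]))
    t=b&(P[...,2]>np.percentile(q[:,2],98)-4)
    r=cv2.minAreaRect(P[t][:,:2].astype(np.float32));print(" top rect",len(P[t]),r)
    r=cv2.minAreaRect(q[:,:2].astype(np.float32));print(" all rect",r)
    f=near&(P[...,2]>137)&(P[...,2]<151);q=P[f];print(" flange",len(q),cv2.minEnclosingCircle(q[:,:2].astype(np.float32)),np.median(q[:,2]))
    w=(np.hypot(u-cap[0],v-cap[1])<140)&(d>0)&(abs(P[...,2]-90)<5)&(img.min(-1)>140);q=P[w];print(" unit top",len(q),cv2.minAreaRect(q[:,:2].astype(np.float32)))
    g=((img.max(-1).astype(int)-img.min(-1))<25).astype(np.uint8)
    for tr in trays:
        k=cv2.connectedComponents(g)[1];c=(k==k[tr[1],tr[0]])&(d>0)&(P[...,2]<35);q=P[c]
        print(" tray",tr,len(q),cv2.minAreaRect(q[:,:2].astype(np.float32)),np.percentile(q[:,2],[5,50,95]))
E
```

```text
scene bar n 468 z max [161.49648676 172.19582054 178.29254867]
 top rect 197 ((564.7986450195312, -190.10350036621094), (17.921140670776367, 65.91351318359375), 52.46175003051758)
 all rect ((565.0162963867188, -189.93099975585938), (18.567020416259766, 66.29832458496094), 53.046730041503906)
 flange 657 ((567.688232421875, -189.0469970703125), 40.77851486206055) 144.93148654693744
 unit top 3680 ((641.6544189453125, -166.39321899414062), (329.75164794921875, 219.20372009277344), 17.086885452270508)
 tray (437, 302) 7252 ((516.05615234375, 208.5138397216797), (169.34890747070312, 177.12744140625), 86.42581939697266) [ 2.00671142  4.75949394 21.23780735]
 tray (300, 205) 5268 ((450.439697265625, -147.15380859375), (183.18186950683594, 449.7492980957031), 79.02220916748047) [ 1.88128368  6.39994842 29.9029219 ]
side bar n 739 z max [161.37633521 174.58979818 177.48489541]
 top rect 399 ((562.4774169921875, -188.71524047851562), (15.31014347076416, 65.57914733886719), 52.41617202758789)
 all rect ((562.1814575195312, -188.82151794433594), (15.672455787658691, 65.85589599609375), 53.22121810913086)
 flange 1242 ((562.5022583007812, -187.8138427734375), 40.8327751159668) 144.18815372678557
 unit top 7479 ((563.17724609375, -189.626953125), (175.8609161376953, 176.53993225097656), 88.7391357421875)
 tray (250, 242) 5400 ((513.5172729492188, 208.74844360351562), (173.486572265625, 170.44517517089844), 86.67667388916016) [ 1.31860884  3.75953167 20.38606965]
 tray (265, 415) 13837 ((318.8756408691406, -122.84689331054688), (170.41177368164062, 169.88339233398438), 83.88433074951172) [ 1.32882255  3.29701203 20.32954158]
```

```bash
python3 - <<'E'
import cv2,numpy as np
a=cv2.imread("pics/scene0.png")[170:260,140:290];b=cv2.imread("pics/side0.png")[260:370,340:510]
f=lambda i:cv2.resize(i,(390,300),interpolation=cv2.INTER_CUBIC)
cv2.imwrite("pics/crop1.png",np.hstack([f(a),f(b)]))
E
```

```text
(no output)
```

View pics/crop1.png

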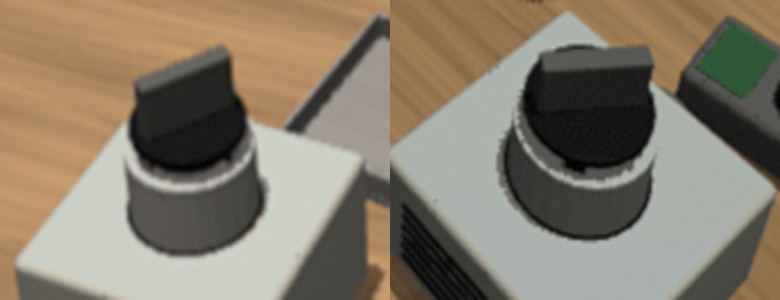

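The crop confirms the black cap with its grey bar on the aluminium collar. The bar centre is about (563.5,-189.3) with its top at z≈177, as it must be, and the bar runs at 142.6°. The tray farthest left is at about (515,208.6), side angle about -3.5°. The other tray is at (319,-123). To keep joint 6 in range during the twist, I approach with yaw ≈ -0.65.

jog_arm(rows=[1.2, -2.46, 0.3, 0, 0, -0.12, 0, 1.2, -2.46, 0.3, 0, 0, -0.12, 0, 1.2, -2.46, 0.3, 0, 0, -0.12, 0, 1.2, -2.46, 0.3, 0, 0, -0.12, 0, 1.2, -2.46, 0.3, 0, 0, -0.12, 0, 1.2, -2.46, 0.3, 0, 0, -0.12, 0, 1.2, -2.46, 0.3, 0, 0, -0.12, 0, 1.2, -2.46, 0.3, 0, 0, -0.12, 0, 1.2, -2.46, 0.3, 0, 0, -0.12, 0, 1.2, -2.46, 0.3, 0, 0, -0.12, 0, 1.2, -2.46, 0.3, 0, 0, -0.12, 0, 1.2, -2.46, 0.3, 0, 0, -0.12, 0, 1.2, -2.46, 0.3, 0, 0, -0.12, 0, 1.2, -2.46, 0.3, 0, 0, -0.12, 0])

```text
clock: 1.27
eef_pos: [398.4, 153.8, 255.5]
eef_rot: [-3.141, 0.0, 1.024]
wrist_force: [0.1, 0.8, 0.4]
finger_gap: 94.0
finger_force: 0.0
```

jog_arm(rows=[1.2, -2.46, 0, 0, 0, -0.12, 0, 1.2, -2.46, 0, 0, 0, -0.12, 0, 1.2, -2.46, 0, 0, 0, -0.12, 0, 1.2, -2.46, 0, 0, 0, -0.12, 0, 1.2, -2.46, 0, 0, 0, -0.12, 0, 1.2, -2.46, 0, 0, 0, -0.12, 0, 1.2, -2.46, 0, 0, 0, -0.12, 0, 1.2, -2.46, 0, 0, 0, -0.12, 0, 1.2, -2.46, 0, 0, 0, -0.12, 0, 1.2, -2.46, 0, 0, 0, -0.12, 0, 1.2, -2.46, 0, 0, 0, -0.12, 0, 1.2, -2.46, 0, 0, 0, -0.12, 0, 1.2, -2.46, 0, 0, 0, -0.12, 0, 1.2, -2.46, 0, 0, 0, -0.12, 0, 0, 0, 0, 0, 0, 0, 0, 0, 0, 0, 0, 0, 0, 0])

```text
clock: 2.6
eef_pos: [566.1, -190.0, 254.4]
eef_rot: [3.141, 0.002, -0.651]
wrist_force: [0.1, 1.7, -0.1]
finger_gap: 94.1
finger_force: 0.0
```

```bash
python3 - <<'E'
from cell import manip
import cv2,numpy as np
m=manip.camera_model("wrist");p,d=manip.camera("wrist");s=manip.read_state()
print(s["eef_pos"],s["eef_rot"],s["joints"],s["wrist_force"],s["moment"]);print(m)
cv2.imwrite("pics/w1.png",p);np.save("pics/w1.npy",d)
E
```

```text
[ 565.90565335 -189.13738073  254.82815873] [ 3.14138761e+00  1.25019024e-03 -6.48858354e-01] [-3.83984392e-01  3.79803789e-01  1.31903434e+00  1.30442994e-04
  1.44401479e+00  1.83565359e+00] [-0.4312651  -0.09709559 -1.17671455] [0.0251262  0.08821538 0.04412107]
{'K': array([[371.64829954,   0.        , 318.21867351],
       [  0.        , 371.64829954, 238.63214369],
       [  0.        ,   0.        ,   1.        ]]), 'R': array([[-6.06247622e-01, -7.95275939e-01, -4.92354533e-05],
       [-7.73326010e-01,  5.89500502e-01,  2.33358181e-01],
       [-1.85555122e-01,  1.41510917e-01, -9.72390846e-01]]), 't': array([192.4502782 , 516.16303464, 561.51489127])}
```

View pics/w1.png

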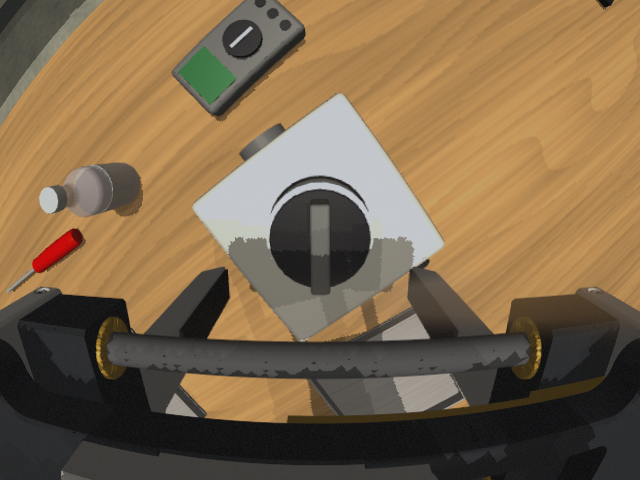

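The wrist view shows the bar vertical at column 320, rows 200–293, midway between the fingers at 228 and 410. I'll refine its position with depth.

```bash
cat >>h.py <<'E'
def fish(d,m):
    v,u=np.mgrid[:480,:640]
    f=m["K"][0,0];a=u-m["K"][0,2];b=v-m["K"][1,2];r=np.hypot(a,b)+1e-9;th=r/f
    c=np.stack([np.tan(th)*a/r*d,np.tan(th)*b/r*d,d],-1)
    return (c-m["t"])@m["R"]
E
python3 - <<'E'
from cell import manip
from h import *
m=manip.camera_model("wrist");d=np.load("pics/w1.npy");P=fish(d,m)
v,u=np.mgrid[:480,:640];n=(np.hypot(u-320,v-245)<62)&(d>0)
for lo,hi in((171,182),(140,150)):
    q=P[n&(P[...,2]>lo)&(P[...,2]<hi)];print(len(q),np.median(q[:,2]),cv2.minAreaRect(q[:,:2].astype(np.float32)),cv2.minEnclosingCircle(q[:,:2].astype(np.float32)))
E
```

```text
1868 177.2273002279222 ((565.1801147460938, -189.55807495117188), (14.221273422241211, 65.26854705810547), 53.26512145996094) ((564.78271484375, -189.98101806640625), 33.019954681396484)
6028 145.37264780815866 ((565.3600463867188, -189.57467651367188), (79.38261413574219, 78.22586059570312), 53.29518508911133) ((564.8798217773438, -189.1496124267578), 40.201087951660156)
```

Bar at (565,-189.6), top at 177.2 as expected, size 14×65, yaw within 0.5°. Now I descend 96 mm.

jog_arm(rows=[-0.1, 0, -1.2, 0, 0, 0.003, 0, 0, 0, -1.2, 0, 0, 0, 0, 0, 0, -1.2, 0, 0, 0, 0, 0, 0, -1.2, 0, 0, 0, 0, 0, 0, -1.2, 0, 0, 0, 0, 0, 0, -1.2, 0, 0, 0, 0, 0, 0, -0.8, 0, 0, 0, 0, 0, 0, -0.6, 0, 0, 0, 0, 0, 0, -0.6, 0, 0, 0, 0, 0, 0, -0.4, 0, 0, 0, 0, 0, 0, 0, 0, 0, 0, 0, 0, 0, 0, 0, 0, 0, 0], newtons=40)

```text
clock: 3.65
eef_pos: [565.3, -189.4, 159.6]
eef_rot: [-3.142, -0.0, -0.647]
wrist_force: [-0.6, -0.3, 0.4]
finger_gap: 94.1
finger_force: 0.0
```

jog_arm(rows=[0, 0, 0, 0, 0, 0, 0.8, 0, 0, 0, 0, 0, 0, 0.9, 0, 0, 0, 0, 0, 0, 1, 0, 0, 0, 0, 0, 0, 1, 0, 0, 0, 0, 0, 0, 1, 0, 0, 0, 0, 0, 0, 1, 0, 0, 0, 0, 0, 0, 1, 0, 0, 0, 0, 0, 0, 1, 0, 0, 0, 0, 0, 0, 1, 0, 0, 0, 0, 0, 0, 1, 0, 0, 0, 0, 0, 0, 1, 0, 0, 0, 0, 0, 0, 1])

```text
clock: 4.65
eef_pos: [565.2, -189.3, 159.5]
eef_rot: [-3.142, -0.0, -0.647]
wrist_force: [-0.1, 0.8, -0.3]
finger_gap: 17.4
finger_force: 0.0
```

```bash
cat >st.py <<'E'
from cell import manip
import numpy as np
np.set_printoptions(precision=3,suppress=True)
s=manip.read_state()
for k in("clock","eef_pos","eef_rot","wrist_force","moment","finger_gap","finger_force","joints"):print(k,s[k])
E
python3 st.py
```

```text
clock 4.65
eef_pos [ 565.186 -189.289  159.453]
eef_rot [-3.142 -0.    -0.647]
wrist_force [-0.129  0.807 -0.258]
moment [ 0.025  0.12  -0.004]
finger_gap 17.410675145586314
finger_force 0.0
joints [-0.385  0.448  1.447 -0.     1.246  1.833]
```

jog_arm(rows=[0, 0, 0, 0, 0, 0, 1, 0, 0, 0, 0, 0, 0, 1, 0, 0, 0, 0, 0, 0, 1, 0, 0, 0, 0, 0, 0, 1, 0, 0, 0, 0, 0, 0, 1])

```text
clock: 5.07
eef_pos: [565.1, -189.4, 159.4]
eef_rot: [3.141, 0.0, -0.647]
wrist_force: [-1.7, -2.0, 0.6]
finger_gap: 13.8
finger_force: 40.0
```

```bash
python3 st.py
```

```text
clock 5.0667
eef_pos [ 565.059 -189.406  159.438]
eef_rot [ 3.141  0.    -0.647]
wrist_force [-1.727 -1.97   0.58 ]
moment [-0.32  0.6  -0.01]
finger_gap 13.776171872791117
finger_force 39.97506558895111
joints [-0.385  0.448  1.447 -0.     1.246  1.833]
```

Gripped with little side load. Now I push down 6.5 mm.

jog_arm(rows=[0, 0, -0.2, 0, 0, 0, 1, 0, 0, -0.2, 0, 0, 0, 1, 0, 0, -0.15, 0, 0, 0, 1, 0, 0, -0.1, 0, 0, 0, 1, 0, 0, 0, 0, 0, 0, 1, 0, 0, 0, 0, 0, 0, 1, 0, 0, 0, 0, 0, 0, 1])

```text
clock: 5.65
eef_pos: [565.2, -189.4, 153.7]
eef_rot: [3.142, -0.001, -0.647]
wrist_force: [-5.2, -1.1, 8.0]
finger_gap: 13.5
finger_force: 40.0
```

```bash
python3 st.py
```

```text
clock 5.65
eef_pos [ 565.24  -189.415  153.663]
eef_rot [ 3.142 -0.001 -0.647]
wrist_force [-5.239 -1.061  8.03 ]
moment [-0.139  1.234  0.018]
finger_gap 13.529152776316344
finger_force 39.982266426086426
joints [-0.385  0.454  1.453 -0.     1.234  1.833]
```

jog_arm(rows=[0, 0, -0.05, 0, 0, 0, 1, 0, 0, 0, 0, 0, 0, 1, 0, 0, 0, 0, 0, 0, 1, 0, 0, 0, 0, 0, 0, 1], newtons=50)

```text
clock: 5.98
eef_pos: [565.2, -189.4, 153.2]
eef_rot: [-3.142, -0.001, -0.647]
wrist_force: [-5.4, -0.5, 9.9]
finger_gap: 13.6
finger_force: 50.0
```

```bash
python3 - <<'E'
from cell import manip
from h import *
for i in range(3):
    s=manip.read_state();m=manip.camera_model("side");p,d=manip.camera("side");P=cloud(d,m)
    v,u=np.mgrid[:480,:640]
    q=P[(np.hypot(u-455,v-300)<35)&(v>292)&(d>0)&(p.max(-1)<60)&(P[...,2]>125)&(P[...,2]<155)]
    print(s["eef_pos"].round(2),s["wrist_force"].round(2),s["moment"].round(3),len(q),np.median(q[:,2]) if len(q) else 0)
cv2.imwrite("pics/side1.png",p[230:390,330:530])
d0=np.load("pics/side0.npy");P0=cloud(d0,m);i0=cv2.imread("pics/side0.png")
q=P0[(np.hypot(u-455,v-300)<35)&(v>292)&(d0>0)&(i0.max(-1)<60)&(P0[...,2]>125)&(P0[...,2]<155)];print("before",len(q),np.median(q[:,2]))
E
```

```text
[ 565.24 -189.42  153.22] [-5.43 -0.46  9.85] [-0.067  1.281 -0.01 ] 695 138.07248377005524
[ 565.25 -189.43  153.25] [-5.8  -1.59  9.25] [-0.106  1.257  0.014] 695 138.08200034172847
[ 565.25 -189.42  153.24] [-5.1  -1.13  9.09] [-0.066  1.197 -0.004] 699 138.11233180634852
before 793 144.31904570359197
```

The flange sank 6.2 mm, which is inside the free-turn band. I twist anticlockwise 0.5 rad, short of the earliest possible stop.

jog_arm(rows=[0, 0, 0, 0, 0, 0.03, 1, 0, 0, 0, 0, 0, 0.03, 1, 0, 0, 0, 0, 0, 0.02, 1, 0, 0, 0, 0, 0, 0, 1, 0, 0, 0, 0, 0, 0, 1])

```text
clock: 6.55
eef_pos: [565.8, -189.4, 153.5]
eef_rot: [-3.141, -0.002, -0.567]
wrist_force: [-1.8, -0.3, 9.1]
finger_gap: 13.8
finger_force: 50.0
```

```bash
python3 st.py
```

```text
clock 6.55
eef_pos [ 565.789 -189.375  153.452]
eef_rot [-3.141 -0.002 -0.567]
wrist_force [-1.832 -0.347  9.122]
moment [ 0.005  0.486 -0.011]
finger_gap 13.799010183356911
finger_force 49.9847137928009
joints [-0.384  0.454  1.453  0.     1.232  1.753]
```

Turning freely (moment about -0.01). I continue.

jog_arm(rows=[0, 0, 0, 0, 0, 0.05, 1, 0, 0, 0, 0, 0, 0.05, 1, 0, 0, 0, 0, 0, 0.05, 1, 0, 0, 0, 0, 0, 0.05, 1, 0, 0, 0, 0, 0, 0.05, 1, 0, 0, 0, 0, 0, 0.05, 1, 0, 0, 0, 0, 0, 0.05, 1, 0, 0, 0, 0, 0, 0.05, 1, 0, 0, 0, 0, 0, 0.05, 1, 0, 0, 0, 0, 0, 0, 1, 0, 0, 0, 0, 0, 0, 1])

```text
clock: 7.47
eef_pos: [566.1, -189.4, 153.6]
eef_rot: [3.141, -0.003, -0.117]
wrist_force: [-0.2, -0.4, 8.7]
finger_gap: 13.7
finger_force: 50.0
```

```bash
python3 st.py
```

```text
clock 7.4667
eef_pos [ 566.1   -189.421  153.644]
eef_rot [ 3.141 -0.003 -0.117]
wrist_force [-0.242 -0.443  8.656]
moment [-0.095  0.156  0.042]
finger_gap 13.679029310847199
finger_force 49.99037146568298
joints [-0.384  0.454  1.453  0.     1.232  1.303]
```

jog_arm(rows=[0, 0, -0.05, 0, 0, 0.03, 1, 0, 0, 0, 0, 0, 0.03, 1, 0, 0, 0, 0, 0, 0, 1, 0, 0, 0, 0, 0, 0, 1])

```text
clock: 7.8
eef_pos: [566.2, -189.3, 153.2]
eef_rot: [3.141, -0.003, -0.057]
wrist_force: [-0.4, -0.1, 9.4]
finger_gap: 13.3
finger_force: 50.0
```

```bash
python3 st.py
```

```text
clock 7.8
eef_pos [ 566.164 -189.297  153.193]
eef_rot [ 3.141 -0.003 -0.057]
wrist_force [-0.424 -0.073  9.424]
moment [ 0.093  0.189 -0.053]
finger_gap 13.333804118009851
finger_force 49.988113045692444
joints [-0.384  0.454  1.453  0.001  1.231  1.243]
```

jog_arm(rows=[0, 0, 0, 0, 0, 0.03, 1, 0, 0, 0, 0, 0, 0.03, 1, 0, 0, 0, 0, 0, 0, 1])

```text
clock: 8.05
eef_pos: [566.2, -189.3, 153.2]
eef_rot: [3.141, -0.003, 0.005]
wrist_force: [0.5, 0.3, 10.3]
finger_gap: 13.4
finger_force: 50.0
```

```bash
python3 st.py | egrep "pos|rot|mom"
```

```text
eef_pos [ 566.151 -189.32   153.191]
eef_rot [ 3.141 -0.003  0.005]
moment [ 0.036  0.147 -0.037]
```

jog_arm(rows=[0, 0, 0, 0, 0, 0.03, 1, 0, 0, 0, 0, 0, 0.03, 1, 0, 0, 0, 0, 0, 0, 1])

```text
clock: 8.3
eef_pos: [566.1, -189.3, 153.2]
eef_rot: [3.141, -0.003, 0.065]
wrist_force: [-0.1, -0.6, 9.8]
finger_gap: 13.8
finger_force: 50.0
```

```bash
python3 st.py | egrep "pos|rot|mom"
```

```text
eef_pos [ 566.136 -189.335  153.165]
eef_rot [ 3.141 -0.003  0.065]
moment [ 0.007  0.079 -0.063]
```

jog_arm(rows=[0, 0, 0, 0, 0, 0.02, 1, 0, 0, 0, 0, 0, 0.02, 1, 0, 0, 0, 0, 0, 0, 1])

```text
clock: 8.55
eef_pos: [566.1, -189.3, 153.2]
eef_rot: [3.141, -0.003, 0.104]
wrist_force: [-0.1, 0.1, 9.8]
finger_gap: 13.5
finger_force: 50.0
```

```bash
python3 st.py | egrep "pos|rot|mom"
```

```text
eef_pos [ 566.15  -189.302  153.187]
eef_rot [ 3.141 -0.003  0.104]
moment [ 0.078  0.115 -0.109]
```

jog_arm(rows=[0, 0, 0, 0, 0, 0.02, 1, 0, 0, 0, 0, 0, 0, 1, 0, 0, 0, 0, 0, 0, 1])

```text
clock: 8.8
eef_pos: [566.2, -189.3, 153.2]
eef_rot: [3.141, -0.003, 0.123]
wrist_force: [0.1, 0.1, 9.4]
finger_gap: 13.9
finger_force: 50.0
```

```bash
python3 - <<'E'
from cell import manip
for i in range(4):
    s=manip.read_state();manip.camera("side");print(s["moment"].round(3),s["eef_rot"].round(4))
E
```

```text
[ 0.06   0.13  -0.043] [ 3.1406 -0.0032  0.123 ]
[ 0.052  0.081 -0.035] [ 3.1405 -0.0032  0.1229]
[ 0.078  0.072 -0.043] [ 3.1405 -0.0032  0.1229]
[ 0.105  0.035 -0.032] [ 3.1406 -0.0032  0.1228]
```

Steady about -0.04, so friction, not the stop. I continue.

jog_arm(rows=[0, 0, 0, 0, 0, 0.03, 1, 0, 0, 0, 0, 0, 0.03, 1, 0, 0, 0, 0, 0, 0, 1])

```text
clock: 9.25
eef_pos: [566.1, -189.2, 153.2]
eef_rot: [3.141, -0.003, 0.185]
wrist_force: [0.0, 0.2, 8.3]
finger_gap: 13.6
finger_force: 50.0
```

```bash
cat >mz.py <<'E'
from cell import manip
import numpy as np
L=[]
for i in range(3):
    s=manip.read_state();L.append(s["moment"][2]);manip.camera("side")
print(np.round(L,3),s["eef_rot"][2].round(3),s["eef_pos"].round(2))
E
python3 mz.py
```

```text
[-0.025 -0.02   0.036] 0.183 [ 566.16 -189.2   153.17]
```

jog_arm(rows=[0, 0, 0, 0, 0, 0.03, 1, 0, 0, 0, 0, 0, 0.03, 1, 0, 0, 0, 0, 0, 0, 1])

```text
clock: 9.65
eef_pos: [566.1, -189.2, 153.2]
eef_rot: [3.14, -0.003, 0.245]
wrist_force: [0.8, 1.3, 8.7]
finger_gap: 13.6
finger_force: 50.0
```

```bash
python3 mz.py
```

```text
[-0.053 -0.027 -0.027] 0.243 [ 566.15 -189.18  153.18]
```

jog_arm(rows=[0, 0, 0, 0, 0, 0.03, 1, 0, 0, 0, 0, 0, 0.03, 1, 0, 0, 0, 0, 0, 0, 1])

```text
clock: 10.05
eef_pos: [566.1, -189.1, 153.2]
eef_rot: [3.14, -0.003, 0.305]
wrist_force: [1.0, 0.8, 8.6]
finger_gap: 13.9
finger_force: 50.0
```

```bash
python3 mz.py
```

```text
[ 0.006 -0.025 -0.024] 0.303 [ 566.14 -189.16  153.17]
```

jog_arm(rows=[0, 0, 0, 0, 0, 0.03, 1, 0, 0, 0, 0, 0, 0.03, 1, 0, 0, 0, 0, 0, 0, 1])

```text
clock: 10.45
eef_pos: [566.1, -189.1, 153.1]
eef_rot: [3.14, -0.003, 0.365]
wrist_force: [-0.1, 1.1, 9.4]
finger_gap: 13.9
finger_force: 50.0
```

```bash
python3 mz.py
```

```text
[ 0.02  -0.002 -0.04 ] 0.363 [ 566.14 -189.13  153.19]
```

jog_arm(rows=[0, 0, 0, 0, 0, 0.03, 1, 0, 0, 0, 0, 0, 0.03, 1, 0, 0, 0, 0, 0, 0, 1])

```text
clock: 10.85
eef_pos: [566.1, -189.1, 153.1]
eef_rot: [3.14, -0.003, 0.425]
wrist_force: [-0.1, 1.6, 8.3]
finger_gap: 13.6
finger_force: 50.0
```

```bash
python3 mz.py
```

```text
[-0.058 -0.006 -0.023] 0.423 [ 566.12 -189.12  153.16]
```

jog_arm(rows=[0, 0, 0, 0, 0, 0.03, 1, 0, 0, 0, 0, 0, 0.03, 1, 0, 0, 0, 0, 0, 0, 1])

```text
clock: 11.25
eef_pos: [566.1, -189.1, 153.1]
eef_rot: [3.14, -0.003, 0.485]
wrist_force: [-0.0, 0.5, 9.5]
finger_gap: 13.6
finger_force: 50.0
```

```bash
python3 mz.py
```

```text
[-0.016 -0.022  0.033] 0.483 [ 566.1  -189.12  153.13]
```

jog_arm(rows=[0, 0, 0, 0, 0, 0.03, 1, 0, 0, 0, 0, 0, 0.03, 1, 0, 0, 0, 0, 0, 0, 1])

```text
clock: 11.65
eef_pos: [566.1, -189.1, 153.1]
eef_rot: [3.14, -0.002, 0.545]
wrist_force: [-0.8, 0.5, 8.7]
finger_gap: 13.9
finger_force: 50.0
```

```bash
python3 mz.py
```

```text
[-0.126 -0.029 -0.046] 0.543 [ 566.06 -189.13  153.14]
```

jog_arm(rows=[0, 0, 0, 0, 0, 0.03, 1, 0, 0, 0, 0, 0, 0.02, 1, 0, 0, 0, 0, 0, 0, 1])

```text
clock: 12.05
eef_pos: [566.0, -189.3, 153.1]
eef_rot: [3.14, -0.002, 0.594]
wrist_force: [-1.3, -0.4, 10.2]
finger_gap: 13.7
finger_force: 50.0
```

```bash
python3 mz.py
```

```text
[-0.174 -0.095 -0.148] 0.593 [ 565.99 -189.27  153.13]
```

The moment stepped to about -0.14 N m, which is the stop. I ease back 0.04 rad and lift gently.

jog_arm(rows=[0, 0, 0, 0, 0, -0.02, 1, 0, 0, 0, 0, 0, -0.02, 1, 0, 0, 0.2, 0, 0, 0, 1, 0, 0, 0.2, 0, 0, 0, 1, 0, 0, 0.2, 0, 0, 0, 1, 0, 0, 0.2, 0, 0, 0, 1, 0, 0, 0.2, 0, 0, 0, 1, 0, 0, 0, 0, 0, 0, 1])

```text
clock: 12.87
eef_pos: [565.4, -189.3, 162.2]
eef_rot: [3.141, -0.0, 0.553]
wrist_force: [1.2, -1.5, 1.9]
finger_gap: 13.8
finger_force: 50.0
```

```bash
python3 st.py
```

```text
clock 12.8667
eef_pos [ 565.357 -189.299  162.205]
eef_rot [ 3.141 -0.     0.553]
wrist_force [ 1.249 -1.458  1.942]
moment [-0.26  -0.179 -0.114]
finger_gap 13.773725741050958
finger_force 49.97507572174072
joints [-0.385  0.446  1.444  0.     1.251  0.633]
```

jog_arm(rows=[0, 0, 0.2, 0, 0, 0, 1, 0, 0, 0.2, 0, 0, 0, 1, 0, 0, 0.2, 0, 0, 0, 1, 0, 0, 0.2, 0, 0, 0, 1, 0, 0, 0, 0, 0, 0, 1])

```text
clock: 13.28
eef_pos: [565.1, -189.2, 170.1]
eef_rot: [-3.141, -0.0, 0.553]
wrist_force: [0.4, -0.0, -1.8]
finger_gap: 13.7
finger_force: 50.0
```

```bash
python3 st.py
```

```text
clock 13.2833
eef_pos [ 565.144 -189.178  170.116]
eef_rot [-3.141 -0.     0.553]
wrist_force [ 0.371 -0.045 -1.761]
moment [-0.028  0.143  0.001]
finger_gap 13.707220937156558
finger_force 49.97393488883972
joints [-0.385  0.438  1.436  0.     1.268  0.633]
```

Only the cap's weight remains, so it is free. I lift clear and carry it to the tray.

jog_arm(rows=[0, 0, 0.5, 0, 0, 0, 1, 0, 0, 1, 0, 0, 0, 1, 0, 0, 1, 0, 0, 0, 1, 0, 0, 1, 0, 0, 0, 1, 0, 0, 1, 0, 0, 0, 1, 0, 0, 1, 0, 0, 0, 1, 0, 0, 1, 0, 0, 0, 1, 0, 0, 0.5, 0, 0, 0, 1])

```text
clock: 13.95
eef_pos: [565.5, -189.4, 241.9]
eef_rot: [3.14, -0.001, 0.553]
wrist_force: [0.4, -0.1, -2.1]
finger_gap: 13.7
finger_force: 50.0
```

jog_arm(rows=[-0.1, 1, 0, 0, 0, 0, 1, -0.3, 2, 0, 0, 0, 0, 1, -0.3, 2.5, 0, 0, 0, 0, 1, -0.3, 2.5, 0, 0, 0, 0, 1, -0.3, 2.5, 0, 0, 0, 0, 1, -0.3, 2.5, 0, 0, 0, 0, 1, -0.3, 2.5, 0, 0, 0, 0, 1, -0.3, 2.5, 0, 0, 0, 0, 1, -0.3, 2.5, 0, 0, 0, 0, 1, -0.3, 2.5, 0, 0, 0, 0, 1, -0.3, 2.5, 0, 0, 0, 0, 1, -0.3, 2.5, 0, 0, 0, 0, 1, -0.3, 2.5, 0, 0, 0, 0, 1, -0.3, 2.5, 0, 0, 0, 0, 1, -0.3, 2.5, 0, 0, 0, 0, 1, -0.3, 2.5, 0, 0, 0, 0, 1, -0.3, 2.3, 0, 0, 0, 0, 1, -0.1, 1, 0, 0, 0, 0, 1, 0, 0, 0, 0, 0, 0, 1, 0, 0, 0, 0, 0, 0, 1])

```text
clock: 15.62
eef_pos: [514.9, 223.6, 239.6]
eef_rot: [3.142, 0.001, 0.554]
wrist_force: [0.9, -0.2, -2.1]
finger_gap: 13.6
finger_force: 50.0
```

```bash
python3 st.py; python3 - <<'E'
from cell import manip
import cv2
p,d=manip.camera("scene");cv2.imwrite("pics/scene2.png",p)
E
```

```text
clock 15.6167
eef_pos [514.888 223.617 239.557]
eef_rot [3.142 0.001 0.554]
wrist_force [ 0.897 -0.182 -2.084]
moment [-0.045  0.207  0.016]
finger_gap 13.631056415895278
finger_force 49.974045753479004
joints [ 0.345  0.307  1.451 -0.     1.385  1.362]
```

View pics/scene2.png

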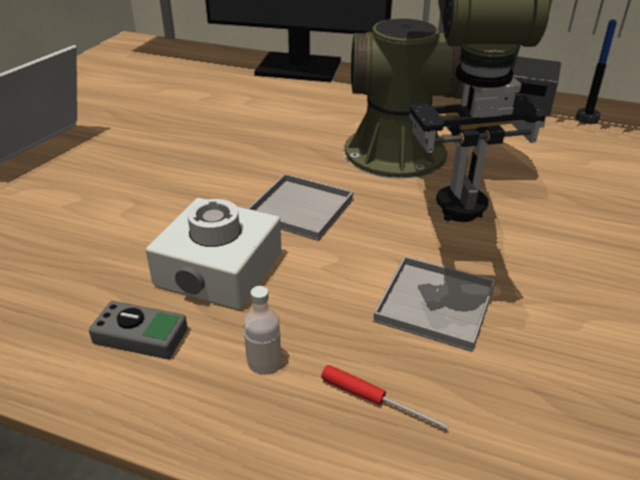

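The view shows the cap held at (462,203), the open collar at (213,218), and the meter, bottle and driver unmoved. I shift 15 mm right and lower most of the way.

jog_arm(rows=[0, -0.75, -1, 0, 0, 0, 1, 0, -0.75, -1.5, 0, 0, 0, 1, 0, 0, -1.5, 0, 0, 0, 1, 0, 0, -1.5, 0, 0, 0, 1, 0, 0, -1.5, 0, 0, 0, 1, 0, 0, -1.5, 0, 0, 0, 1, 0, 0, -1.5, 0, 0, 0, 1, 0, 0, -1.5, 0, 0, 0, 1, 0, 0, -1.5, 0, 0, 0, 1, 0, 0, -1.5, 0, 0, 0, 1, 0, 0, -1, 0, 0, 0, 1, 0, 0, -1, 0, 0, 0, 1, 0, 0, -1, 0, 0, 0, 1, 0, 0, -0.5, 0, 0, 0, 1, 0, 0, 0, 0, 0, 0, 1, 0, 0, 0, 0, 0, 0, 1])

```text
clock: 17.0
eef_pos: [515.3, 208.7, 60.1]
eef_rot: [3.142, -0.0, 0.553]
wrist_force: [-0.0, 0.3, -1.8]
finger_gap: 13.8
finger_force: 50.0
```

jog_arm(rows=[0, 0, -0.2, 0, 0, 0, 1, 0, 0, -0.2, 0, 0, 0, 1, 0, 0, -0.1, 0, 0, 0, 1, 0, 0, 0, 0, 0, 0, 1, 0, 0, 0, 0, 0, 0, 1])

```text
clock: 17.42
eef_pos: [515.2, 208.7, 55.0]
eef_rot: [3.142, -0.0, 0.553]
wrist_force: [-1.1, -0.2, -2.4]
finger_gap: 13.7
finger_force: 50.0
```

Underside at about 14.5 mm; the floor is around 2–4 mm. I lower slowly.

jog_arm(rows=[0, 0, -0.2, 0, 0, 0, 1, 0, 0, -0.2, 0, 0, 0, 1, 0, 0, -0.2, 0, 0, 0, 1, 0, 0, -0.1, 0, 0, 0, 1, 0, 0, 0, 0, 0, 0, 1, 0, 0, 0, 0, 0, 0, 1])

```text
clock: 17.92
eef_pos: [515.2, 208.7, 47.9]
eef_rot: [-3.142, 0.0, 0.553]
wrist_force: [-0.2, -0.8, -1.7]
finger_gap: 13.9
finger_force: 50.0
```

jog_arm(rows=[0, 0, -0.1, 0, 0, 0, 1, 0, 0, -0.1, 0, 0, 0, 1, 0, 0, 0, 0, 0, 0, 1, 0, 0, 0, 0, 0, 0, 1])

```text
clock: 18.25
eef_pos: [515.1, 208.7, 45.9]
eef_rot: [-3.142, 0.0, 0.553]
wrist_force: [-0.1, -1.0, -2.2]
finger_gap: 13.4
finger_force: 50.0
```

jog_arm(rows=[0, 0, -0.1, 0, 0, 0, 1, 0, 0, 0, 0, 0, 0, 1, 0, 0, 0, 0, 0, 0, 1])

```text
clock: 18.5
eef_pos: [515.1, 208.7, 44.9]
eef_rot: [-3.142, 0.0, 0.553]
wrist_force: [-0.2, 0.3, -1.9]
finger_gap: 13.4
finger_force: 50.0
```

jog_arm(rows=[0, 0, -0.1, 0, 0, 0, 1, 0, 0, 0, 0, 0, 0, 1, 0, 0, 0, 0, 0, 0, 1])

```text
clock: 18.75
eef_pos: [515.4, 208.7, 44.5]
eef_rot: [3.141, -0.001, 0.553]
wrist_force: [-1.2, -1.3, 4.5]
finger_gap: 13.6
finger_force: 50.0
```

jog_arm(rows=[0, 0, -0.05, 0, 0, 0, 1, 0, 0, 0, 0, 0, 0, 1, 0, 0, 0, 0, 0, 0, 1])

```text
clock: 19.0
eef_pos: [515.4, 208.7, 44.5]
eef_rot: [3.141, -0.001, 0.553]
wrist_force: [-4.2, -2.9, 10.1]
finger_gap: 13.4
finger_force: 50.0
```

The cap is seated at TCP 44.5, underside about 4 mm. I relax a little, open fully, then lift straight up.

jog_arm(rows=[0, 0, 0.05, 0, 0, 0, 1, 0, 0, 0.02, 0, 0, 0, 1, 0, 0, 0, 0, 0, 0, 0.8, 0, 0, 0, 0, 0, 0, 0.7, 0, 0, 0, 0, 0, 0, 0.6, 0, 0, 0, 0, 0, 0, 0.5, 0, 0, 0, 0, 0, 0, 0.5, 0, 0, 0, 0, 0, 0, 0.5])

```text
clock: 19.67
eef_pos: [515.2, 208.7, 44.1]
eef_rot: [-3.142, 0.0, 0.553]
wrist_force: [-1.1, 0.6, -0.3]
finger_gap: 46.1
finger_force: 0.0
```

jog_arm(rows=[0, 0, 0.2, 0, 0, 0, 0.5, 0, 0, 0.5, 0, 0, 0, 0.5, 0, 0, 1, 0, 0, 0, 0.5, 0, 0, 1.5, 0, 0, 0, 0.5, 0, 0, 2, 0, 0, 0, 0.5, 0, 0, 2, 0, 0, 0, 0.5, 0, 0, 2, 0, 0, 0, 0.5, 0, 0, 2, 0, 0, 0, 0.5, 0, 0, 2, 0, 0, 0, 0.5, 0, 0, 1, 0, 0, 0, 0.5, 0, 0, 0, 0, 0, 0, 0.5, 0, 0, 0, 0, 0, 0, 0.5])

```text
clock: 20.67
eef_pos: [515.1, 208.7, 186.1]
eef_rot: [3.142, -0.0, 0.553]
wrist_force: [0.0, -0.3, -1.3]
finger_gap: 47.2
finger_force: 0.0
```

```bash
python3 - <<'E'
from cell import manip
from h import *
m=manip.camera_model("side");p,d=manip.camera("side");P=cloud(d,m);cv2.imwrite("pics/side3.png",p)
w=(np.hypot(P[...,0]-515,P[...,1]-208)<60)&(d>0)
for lo,hi in((52,70),(25,36)):
    q=P[w&(P[...,2]>lo)&(P[...,2]<hi)];print(len(q),np.percentile(q[:,2],[50,95]),cv2.minAreaRect(q[:,:2].astype(np.float32)))
E
```

```text
219 [60.28789693 62.54034892] ((512.8095092773438, 209.12193298339844), (66.89128112792969, 15.945507049560547), 32.64280700683594)
595 [29.05230779 32.18760034] ((510.8250732421875, 206.90951538085938), (74.94082641601562, 78.54373931884766), 54.59467697143555)
```

View pics/side3.png

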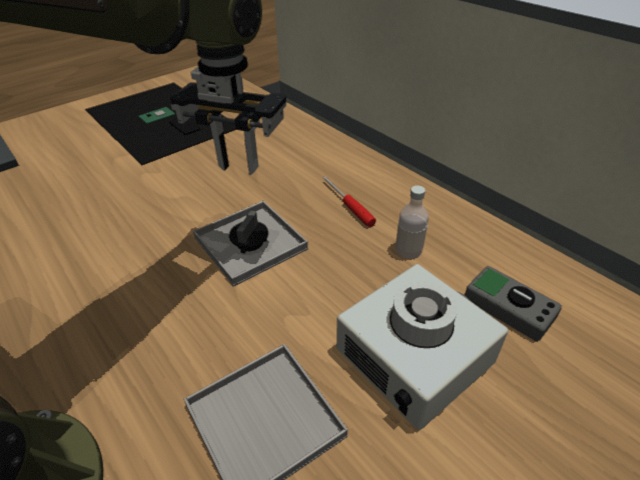

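The cap stands upright in the left tray at (250,235), about 1 mm from the tray's centre. Its top is at about 61 mm, as expected on the floor. The gripper is clear and the bystanders have not moved, so I hand in.

```bash
python3 -c "
from cell import manip
print(manip.sign_off())"
```

```text
the job is handed in; nothing more can be done
None
```

The job is handed in, with no verdict returned: the cap was unlocked, lifted off and released upright near the centre of the left-hand tray, twist stopped at about 0.14 N m, bystanders not visibly moved.

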